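# Park the flanged camera tube in its slotted keeper

## Robot

A 6-joint arm with a two-finger parallel gripper is mounted at the origin on a cart in front of the work surface, level with it; the furniture and walls round the work are solid. World frame = base frame: x ahead of the robot, y to its left, z up, the work surface at z = 0. Lengths are in m, angles in rad, forces in N, time in s.
With the tool pointing down it reaches from about 0.4 to 0.825 m from the base axis. Payload 7 kg.
Tool frame: the origin (TCP) lies between the finger pads; the fingertips stand 22 mm ahead of it and the grasp point (between the pads) lies 3 mm ahead of it; z points along the fingers, y is the direction in which the jaws open and shut (so a half turn about z gives the same grasp; the last joint's range is limited). The gripper opens to 88 mm and grips with 3 to 60 N. Pads are 19 mm wide; open, the fingers measure 130 mm over their backs; the gripper's body (78 mm by 193 mm) begins 47 mm behind the grasp point.
Start: joints at [-1.058, 0.359, 0.012, 0, -1.224, -0.288], TCP at [0.15, -0.658, 0.21] pointing down, gripper open.
Joint ranges: [-3.07, 3.07], [-1.43, 2.12], [-1.02, 1.25], [-3.03, 1.67], [-3.05, -0], [-3.03, 3.03]. Speed limits (rad/s): [2.39, 2.39, 3.01, 3.14, 3.14, 3.14].

## Interface

Orientations are given as [roll, pitch, yaw] about the fixed x, y, z axes, in that order (R = Rz(yaw) Ry(pitch) Rx(roll)).
In Python, from station import * gives the robot as it stands. The module is installed in compiled form; this text tells all that it offers.
- The arm moves only by the tool move_arm, never from a script. Its argument "rows" is a list of rows, each an object with "delta_rot": the turn, a rotation vector about the world's x, y, z in degrees, a list of three; "delta_pos": the shift along the world's x, y, z in cm, a list of three; "hand": the finger opening in cm, from 0 to 8.76. A call has exactly 10 rows; each row shifts and turns the commanded pose from where the row before left it; what a row does not reach is not made up. A row lasts 1/10 s, in which the tool goes at most 50 mm and 8.59 degrees, less where a joint would pass 70% of its speed; a pose out of reach is approached as far as the arm can. A call is refused whole if a number of a shift passes 5 or a number of a turn 8.59, either way. A call with a gripper value outside its range is refused whole. The fingers move at their own pace and stop on an object; "force" is the grip in N (left out, the last holds). Time passes only in rows, so rows that do not move let the fingers close, or fill a call up. It gives the time, the measured TCP pose, the force and the opening at its end, in the units of the state.
- get_state(): the state, without advancing time (a new reading comes with each control period).
- grab_frame(name): name is "side" or "top" or "wrist"; returns the picture (480x640x3 uint8, blue, green, red); there is no depth.
- camera_info(name): a dict with "camera_matrix" (3x3 intrinsics, pixels), "world_from_camera" (4x4, takes a point from camera to world coordinates); the wrist camera has in their place "T_tool_cam" (4x4, takes a point from camera to tool coordinates, whose origin is the TCP and whose axes are the flange's). Camera axes: x right, y down, z forward; pixel columns grow to the right and rows downward; lengths in m; the calibration is good to about 2 mm. A picture is of the moment at which its call begins: read the wrist's pose just before it. camera_info takes no time and is no camera call.
- job_done(): hands the job in, once; it reports no verdict.
The state is a dict: "t": time; "q": joint angles; "qd": joint speeds; "joint_efforts": joint torques, N m; "eef_pos": TCP position; "ee_rot": TCP orientation; "force": force on the tool from outside, world axes, zero at the start; "moment": the same for the moment, N m; "width": finger opening in m.
Only numpy, scipy, OpenCV 4.12 (cv2) and the standard library are available. Lean on these libraries where they do the work, as an engineer would, in place of code of your own. Each camera call takes 0.05 s, during which the arm holds its last target.

## Task

Park the microscope's flanged camera tube in the slotted keeper: slide it upright, sideways through the open mouth of the slot with its foot flange underneath the slotted plate, fully home to the closed end, and leave it standing there on the keeper's base. Keep the tube upright all the way, and leave the straight tube, which has no flange, where it stands.

Things in the scene. Friction and masses are not known exactly. Their poses are not given: they have to be found in the camera images.
- flanged_tube: Dark steel camera tube standing upright on a round foot flange. Barrel 26 mm in diameter, 110 mm tall overall, plain and graspable over its whole length above the flange; flange 60 mm in diameter and 6 mm thick at the bottom. About 0.16 kg. Origin: centre of the flange's underside; z along the barrel, upwards.
- straight_tube: Bystander: dark steel straight tube of the same barrel, 26 mm in diameter and 110 mm tall, with no flange, standing upright. Origin: centre of its underside; z upwards.
- keeper: Fixed slotted keeper, 100 (its x) x 120 x 31 mm high. Base 6 mm thick, then a gap 20 mm high and 82 mm wide, open only in front, then a grey 5 mm plate (26 to 31 mm above the bench). Slot in the plate along x: 40 mm wide, open at the front edge (x -50 mm; mouth flares to 64 mm over 20 mm), closed at x +25 mm. Origin: centre of the underside; x points from mouth to closed end (the way in), z up.
- seat (a point): Where the centre of the flange's underside belongs: on top of the keeper's base, 6 mm above the bench, on the slot's centre line, 8 mm from the keeper's origin along its x. There the barrel is 4 mm short of the slot's closed end. Axes as the keeper's. The mouth's edge is 58 mm back from here along -x.

How it is judged:
At the end, for the whole second after the job is handed in: The flanged tube stands still and upright (within 7 degrees) on the keeper's base with its flange under the slotted plate (underside less than 12 mm above the bench), its axis within 14 mm of the seat at the slot's closed end (horizontal distance between flanged_tube and seat below 0.014 m and z of flanged_tube in the frame of keeper below 0.012 m and angle between flanged_tube's own z axis and vertical below 0.12 rad and linear speed of flanged_tube below 0.02 m/s); the robot touches nothing.
It fails at once if the flanged tube is tipped by more than 30 degrees (angle between flanged_tube's own z axis and vertical above 0.52 rad).
It fails at once if the straight tube is moved by more than 30 mm (distance of straight_tube from where it was at the start of the episode above 0.03 m).
It fails at once if the straight tube is tipped by more than 30 degrees (angle between straight_tube's own z axis and vertical above 0.52 rad).
It also fails if it takes over 48 s, if anything falls off the work surface, if the arm or the gripper's body presses on something with over 40 N, if the wrist force passes 120 N, or if a joint passes its speed limit or range.

## Working session

There is one attempt and no reset: what is moved stays moved. The work goes in short steps, Python scripts to look and compute and a tool call to move; the robot and the scene stay as the last step left them, time stands still between calls to the robot, and variables do not carry over. Pictures are saved under pics/ and viewed, and the job is handed in when it is done.

Besides the shell and the picture viewer there is one more tool, called after ">>>" by a JSON object that holds its "method" and its "body", one argument or row to a line. move_arm: Moves the arm, as the interface text tells. Its arguments: {"type":"object","properties":{"rows":{"type":"array"},"force":{"type":"number"}},"required":["rows"]}

```bash
mkdir -p pics
python3 - <<'E'
from station import *
import cv2
s=get_state(); print(s)
for n in ["side","top","wrist"]:
    cv2.imwrite(f"pics/{n}0.png",grab_frame(n)); print(n,camera_info(n))
E
```

```text
{'t': 0.0, 'q': array([-1.05791567e+00,  3.59387326e-01,  1.10815786e-02, -3.59935513e-04,
       -1.22409987e+00, -2.88093169e-01]), 'qd': array([ 0.00019294, -0.00072607,  0.00032197, -0.00095384, -0.00073066,
        0.00114483]), 'joint_efforts': array([-3.05928961e-05, -5.82722640e+01,  2.93055940e+01,  6.99694321e+00,
        6.80347293e-03, -1.70673679e-04]), 'eef_pos': array([ 0.15031669, -0.65752939,  0.20933055]), 'ee_rot': array([ 3.13995354e+00, -1.32865966e-04, -2.91692763e+00]), 'force': array([0.52924562, 0.26954313, 0.40882861]), 'moment': array([ 0.01349709, -0.00488597, -0.0423333 ]), 'width': 0.0876913050184725}
side {'camera_matrix': array([[584.20425599,   0.        , 313.54319212],
       [  0.        , 584.20425599, 226.33302067],
       [  0.        ,   0.        ,   1.        ]]), 'world_from_camera': array([[-0.71764767, -0.3658349 ,  0.59257628, -0.06198371],
       [-0.6959913 ,  0.34739489, -0.62842096,  0.69982317],
       [ 0.02404035, -0.86341277, -0.50392504,  0.63296538],
       [ 0.        ,  0.        ,  0.        ,  1.        ]])}
top {'camera_mat
[... 262 characters left out ...]
,  0.02242113,  0.01078473, -0.00662129],
       [-0.01247342, -0.07659529, -0.99698424,  0.89008367],
       [ 0.        ,  0.        ,  0.        ,  1.        ]])}
wrist {'camera_matrix': array([[365.91099528,   0.        , 328.36033277],
       [  0.        , 365.91099528, 242.60500294],
       [  0.        ,   0.        ,   1.        ]]), 'T_tool_cam': array([[-1.18422749e-03, -9.56508658e-01, -2.91701534e-01,
         7.91966754e-02],
       [ 9.99999268e-01, -1.20529620e-03, -1.07474148e-04,
        -8.81523022e-04],
       [-2.48786797e-04, -2.91701447e-01,  9.56509385e-01,
        -1.74566761e-01],
       [ 0.00000000e+00,  0.00000000e+00,  0.00000000e+00,
         1.00000000e+00]])}
```

View pics/side0.png

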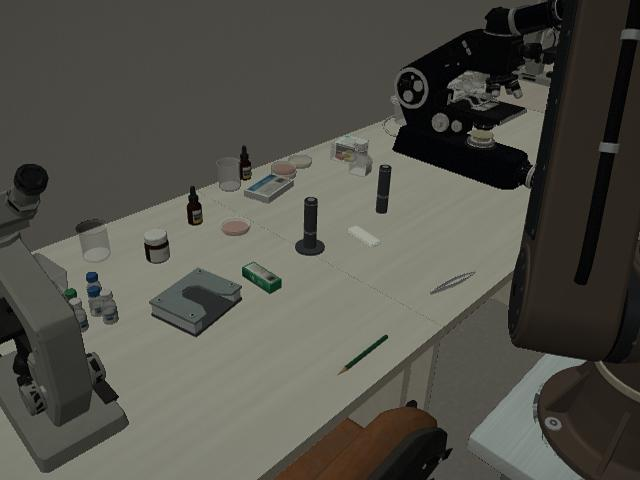

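View pics/top0.png

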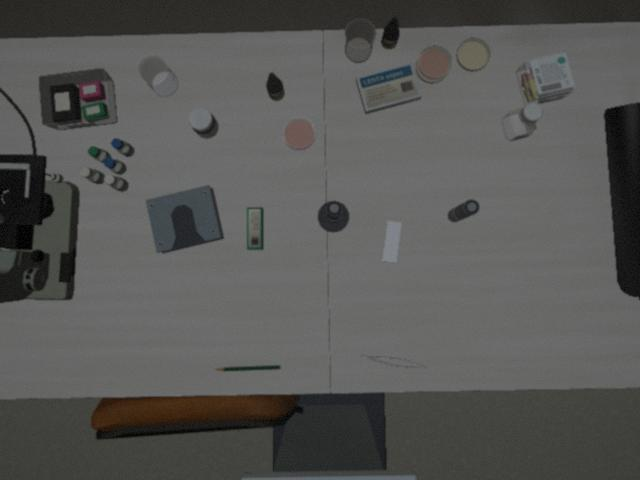

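View pics/wrist0.png

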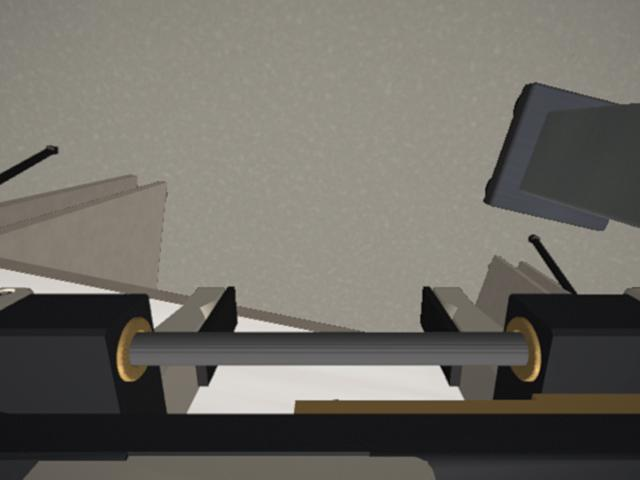

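The side view shows the flanged tube at about (310,225), the straight one at about (384,190) and the keeper at about (197,300). In the top view they are at (334,216), (465,210) and (184,219). The keeper's mouth faces the image bottom, towards the robot, and a green box stands between the keeper and the tube. Next I'll measure with masks.

```bash
cat > h.py <<'E'
import numpy as np, cv2
from station import *
def ray(cam,uv):
    i=camera_info(cam);K=i["camera_matrix"];T=i["world_from_camera"]
    d=T[:3,:3]@np.linalg.solve(K,[uv[0],uv[1],1.]);return T[:3,3],d
def onz(cam,uv,z):
    o,d=ray(cam,uv);return o+d*(z-o[2])/d[2]
def proj(cam,p):
    i=camera_info(cam);K=i["camera_matrix"];T=np.linalg.inv(i["world_from_camera"])
    c=T[:3,:3]@np.array(p)+T[:3,3];u=K@c;return u[:2]/u[2]
E
python3 - <<'E'
import cv2
a=cv2.imread('pics/top0.png')
c=a[170:265,130:280]; cv2.imwrite('pics/k.png',cv2.convertScaleAbs(cv2.resize(c,None,fx=5,fy=5,interpolation=cv2.INTER_CUBIC),alpha=1.6))
c=a[180:250,300:370]; 
cv2.imwrite('pics/f.png',cv2.convertScaleAbs(cv2.resize(c,None,fx=8,fy=8,interpolation=cv2.INTER_CUBIC),alpha=2))
b=cv2.imread('pics/side0.png')[170:350,130:340]
cv2.imwrite('pics/ks.png',cv2.convertScaleAbs(cv2.resize(b,None,fx=3.3,fy=3.3,interpolation=cv2.INTER_CUBIC),alpha=1.6))
E
```

```text
(no output)
```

View pics/k.png

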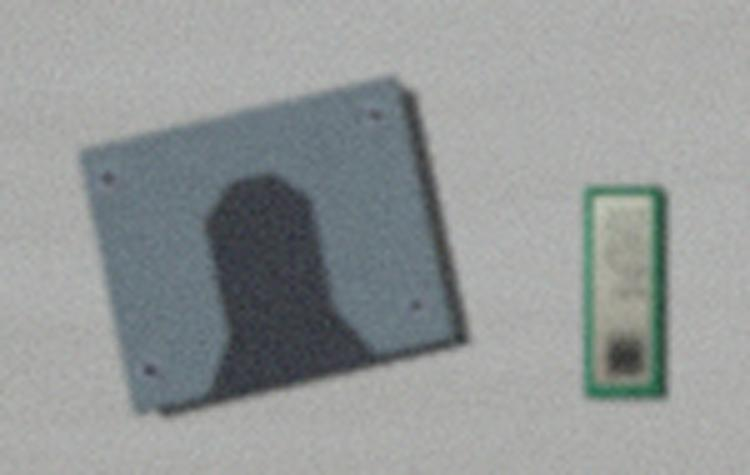

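View pics/f.png

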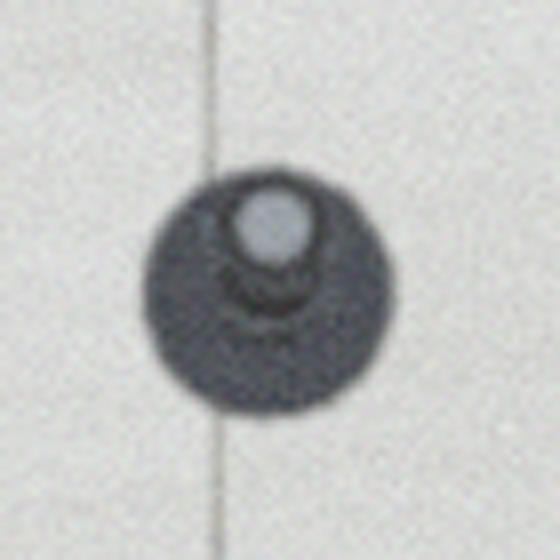

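View pics/ks.png

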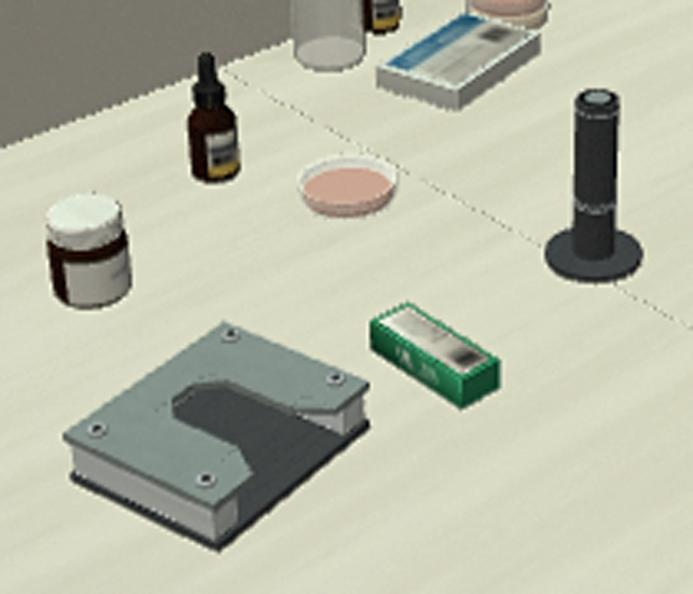

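Run:
```python
from h import *
a=cv2.imread('pics/top0.png'); 
for p in [(165,205),(215,225),(184,225),(170,180),(335,225),(222,232)]: print(p,a[p[1]-1:p[1]+2,p[0]-1:p[0]+2].mean((0,1)))
b=cv2.GaussianBlur(a,(3,3),0).astype(int)
# plate: blue minus red
roi=np.zeros(a.shape[:2],np.uint8); roi[170:265,130:235]=1
m=((b[:,:,0]-b[:,:,2]>8)&(b[:,:,1]>70)&(roi>0)).astype(np.uint8)
m=cv2.morphologyEx(m,cv2.MORPH_OPEN,np.ones((3,3)))
cs,_=cv2.findContours(m,cv2.RETR_EXTERNAL,cv2.CHAIN_APPROX_NONE); c=max(cs,key=cv2.contourArea)
h=cv2.convexHull(c); 
W=np.array([onz("top",p[0],.031)[:2] for p in h.astype(float)],np.float32)
r=cv2.minAreaRect(W*1000); print(cv2.contourArea(c),r); print(cv2.boxPoints(r))
# barrel slot: pts inside
# flange
roi[:]=0; roi[190:240,305:365]=1
m=((b.sum(2)<330)&(roi>0)).astype(np.uint8)
print(b[200,310],b[225,335])
cs,_=cv2.findContours(m,cv2.RETR_EXTERNAL,cv2.CHAIN_APPROX_NONE); c=max(cs,key=cv2.contourArea)
W=np.array([onz("top",p[0],.006)[:2] for p in c.astype(float)],np.float32)
print("flange",cv2.fitEllipse(W*1000),cv2.minEnclosingCircle(W*1000))
# top of barrel
print("barreltop",onz("top",(300+275/8,180+228/8),.110))
# tilt-check side: flange ellipse
s=cv2.imread('pics/side0.png').astype(int)
roi[:]=0; roi[190:262,285:335]=1
m=((s.sum(2)<250)&(roi>0)).astype(np.uint8)
cs,_=cv2.findContours(m,cv2.RETR_EXTERNAL,cv2.CHAIN_APPROX_NONE); c=max(cs,key=cv2.contourArea)
x,y,w,hh=cv2.boundingRect(c);print("side",x,y,w,hh)
# flange left/right extremes -> centre
print("side flange centre", onz("side",(x+w/2-.5, 246),.005))
for n,p in [("f0",(.56,-.02,0))]: print(proj("side",p),proj("top",p))
print("straight", onz("top",(472,207),.11))
```

```text
(165, 205) [78.33333333 73.66666667 65.22222222]
(215, 225) [77.22222222 72.55555556 64.77777778]
(184, 225) [42.44444444 37.88888889 37.22222222]
(170, 180) [107.55555556 107.88888889 107.        ]
(335, 225) [46.11111111 42.44444444 39.88888889]
(222, 232) [68.         67.88888889 67.44444444]
2193.0 ((623.0027465820312, 256.2353515625), (96.5542221069336, 117.440185546875), 12.556136131286621)
[[563.11475 303.05582]
 [588.64575 188.4244 ]
 [682.89075 209.41489]
 [657.35974 324.04633]]
[108 109 109] [46 43 40]
flange ((626.2631225585938, -23.822891235351562), (109.76239013671875, 129.7744598388672), 178.98397827148438) ((626.4749145507812, -23.069087982177734), 72.243896484375)
barreltop [ 0.62230394 -0.02120076  0.11      ]
side 295 197 30 59
side flange centre [ 0.62731033 -0.02089737  0.005     ]
[333.74053366 261.64698516] [333.62828827 249.82797912]
straight [ 0.61949302 -0.2486636   0.11      ]
```

Run:
```python
from h import *
a=cv2.imread('pics/top0.png'); b=cv2.GaussianBlur(a,(3,3),0).astype(int)
roi=np.zeros(a.shape[:2],np.uint8); roi[195:240,310:360]=1
m=((b.sum(2)<235)&(roi>0)).astype(np.uint8); m=cv2.morphologyEx(m,cv2.MORPH_OPEN,np.ones((3,3)))
cs,_=cv2.findContours(m,cv2.RETR_EXTERNAL,cv2.CHAIN_APPROX_NONE); c=max(cs,key=cv2.contourArea)
W=np.array([onz("top",p[0],.004)[:2] for p in c.astype(float)],np.float32)
print("flange",cv2.fitEllipse(W*1000),cv2.minEnclosingCircle(W*1000))
yaw=np.radians(12.56);ex=np.array([np.cos(yaw),np.sin(yaw)]);ey=np.array([-ex[1],ex[0]])
c=np.array([.6235,.2565])
im=cv2.imread('pics/side0.png'); tp=a.copy()
P={}
for X in(-50,50):
  for Y in(-60,60):
    for z in (.031,0):
      p=c+ex*X/1000+ey*Y/1000
      for n,g in (("side",im),("top",tp)): cv2.circle(g,tuple(int(round(v*16)) for v in proj(n,[*p,z])),16,(0,0,255),-1,shift=4)
for X,Y in ((25,0),(-30,20),(-30,-20),(-50,32),(-50,-32),(5,20),(5,-20)):
      p=c+ex*X/1000+ey*Y/1000
      for n,g in (("side",im),("top",tp)): cv2.circle(g,tuple(int(round(v*16)) for v in proj(n,[*p,.031])),16,(0,255,255),-1,shift=4)
cv2.imwrite('pics/chk.png',cv2.resize(np.vstack([cv2.resize(tp[175:265,135:235],(480,432)),]),None,fx=1,fy=1))
cv2.imwrite('pics/chks.png',cv2.resize(im[260:340,140:250],None,fx=6,fy=6))
cv2.imwrite('pics/chk.png',cv2.convertScaleAbs(cv2.imread('pics/chk.png'),alpha=1.6))
```

```text
flange ((623.2260131835938, -20.21874237060547), (57.380699157714844, 58.063602447509766), 80.8900375366211) ((623.08349609375, -20.08180809020996), 30.032371520996094)
```

View pics/chk.png

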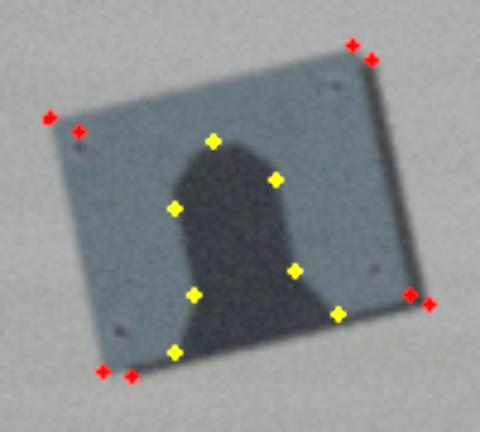

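View pics/chks.png

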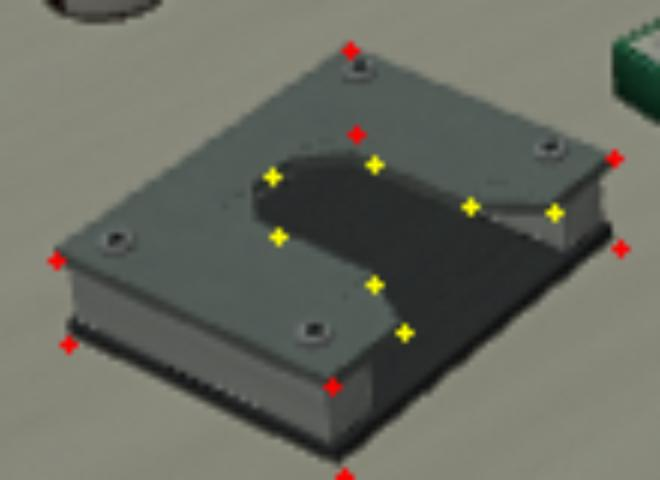

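Run:
```python
from h import *
np.set_printoptions(precision=3,suppress=True)
for uv in [(45,160),(45,225),(78,190),(75,240),(75,295)]:
    print(uv,[onz("top",uv,z)[:2] for z in (.02,.1,.2,.3,.4)])
def tri(a,b):
    o1,d1=ray("top",a);o2,d2=ray("side",b)
    A=np.array([d1,-d2]).T;t,_,_,_=np.linalg.lstsq(A,o2-o1,rcond=None)
    p,q=o1+d1*t[0],o2+d2*t[1];return (p+q)/2,np.linalg.norm(p-q)
for p in [(30,180),(47,180),(105,390),(130,420),(100,355)]: print(p,[onz("side",p,z)[:2] for z in (.0,.03,.1,.2,.3,.4)])
a=cv2.imread('pics/top0.png')[60:310,0:240]
cv2.imwrite('pics/ms.png',cv2.convertScaleAbs(cv2.resize(a,None,fx=2.4,fy=2.4),alpha=1.8))
```

```text
(45, 160) [array([0.74 , 0.519]), array([0.719, 0.47 ]), array([0.692, 0.41 ]), array([0.666, 0.35 ]), array([0.639, 0.289])]
(45, 225) [array([0.617, 0.516]), array([0.607, 0.468]), array([0.595, 0.408]), array([0.582, 0.348]), array([0.57 , 0.288])]
(78, 190) [array([0.681, 0.455]), array([0.666, 0.413]), array([0.646, 0.36 ]), array([0.626, 0.307]), array([0.606, 0.253])]
(75, 240) [array([0.588, 0.459]), array([0.581, 0.416]), array([0.571, 0.363]), array([0.562, 0.309]), array([0.553, 0.256])]
(75, 295) [array([0.486, 0.457]), array([0.488, 0.414]), array([0.491, 0.361]), array([0.494, 0.308]), array([0.496, 0.255])]
(30, 180) [array([1.311, 0.249]), array([1.246, 0.271]), array([1.094, 0.321]), array([0.877, 0.392]), array([0.66 , 0.463]), array([0.443, 0.534])]
(47, 180) [array([1.284, 0.22 ]), array([1.22 , 0.243]), array([1.071, 0.296]), array([0.858, 0.372]), array([0.646, 0.447]), array([0.433, 0.523])]
(105, 390) [array([0.564, 0.463]), array([0.534, 0.474]), array([0.465, 0.5  ]), array([0.366, 0.538]), array([0.267, 0.575]), array([0.168, 0.613])]
(130, 420) [array([0.491, 0.466]), array([0.465, 0.477]), array([0.404, 0.503]), array([0.316, 0.54 ]), array([0.229, 0.577]), array([0.142, 0.614])]
(100, 355) [array([0.635, 0.432]), array([0.602, 0.445]), array([0.525, 0.474]), array([0.415, 0.517]), array([0.305, 0.559]), array([0.195, 0.601])]
```

View pics/ms.png

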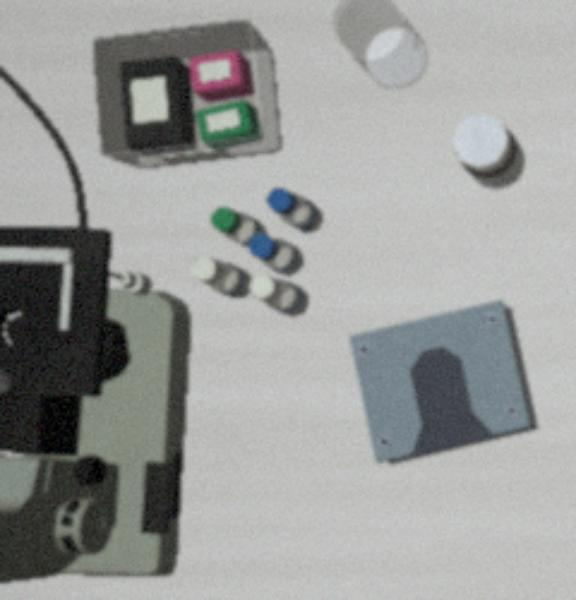

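Run:
```python
from h import *
np.set_printoptions(precision=3,suppress=True)
for uv in [(605,108),(610,200),(615,280),(630,297)]:
    print(uv,[onz("top",uv,z)[:2] for z in (.0,.1,.2,.3,.4)])
for p in [(530,175),(515,188),(395,150),(397,85),(485,20)]: print(p,[onz("side",p,z)[:2] for z in (.0,.1,.2,.3,.4)])
```

```text
(605, 108) [array([ 0.82 , -0.545]), array([ 0.785, -0.484]), array([ 0.75 , -0.424]), array([ 0.715, -0.363]), array([ 0.68 , -0.303])]
(610, 200) [array([ 0.642, -0.542]), array([ 0.627, -0.482]), array([ 0.612, -0.422]), array([ 0.597, -0.362]), array([ 0.582, -0.301])]
(615, 280) [array([ 0.492, -0.541]), array([ 0.494, -0.481]), array([ 0.496, -0.421]), array([ 0.498, -0.361]), array([ 0.5  , -0.301])]
(630, 297) [array([ 0.46 , -0.566]), array([ 0.466, -0.504]), array([ 0.471, -0.441]), array([ 0.477, -0.378]), array([ 0.482, -0.315])]
(530, 175) [array([ 0.48 , -0.685]), array([ 0.394, -0.466]), array([ 0.309, -0.247]), array([ 0.223, -0.028]), array([0.137, 0.19 ])]
(515, 188) [array([ 0.47 , -0.585]), array([ 0.386, -0.382]), array([ 0.302, -0.179]), array([0.218, 0.024]), array([0.134, 0.227])]
(395, 150) [array([ 0.82 , -0.558]), array([ 0.681, -0.36 ]), array([ 0.541, -0.161]), array([0.402, 0.038]), array([0.263, 0.237])]
(397, 85) [array([ 1.194, -1.062]), array([ 0.995, -0.784]), array([ 0.797, -0.506]), array([ 0.599, -0.227]), array([0.4  , 0.051])]
(485, 20) [array([ 1.624, -2.451]), array([ 1.357, -1.953]), array([ 1.091, -1.455]), array([ 0.825, -0.958]), array([ 0.558, -0.46 ])]
```

>>> {"method": "move_arm", "body": {
  "rows": [
    {"delta_rot":[0,0,0],"delta_pos":[2,3.5,0],"hand":8.76},
    {"delta_rot":[0,0,0],"delta_pos":[2,3.5,0],"hand":8.76},
    {"delta_rot":[0,0,0],"delta_pos":[2,3.5,0],"hand":8.76},
    {"delta_rot":[0,0,0],"delta_pos":[2,3.5,0],"hand":8.76},
    {"delta_rot":[0,0,0],"delta_pos":[2,3.5,0],"hand":8.76},
    {"delta_rot":[0,0,0],"delta_pos":[2,3.5,0],"hand":8.76},
    {"delta_rot":[0,0,0],"delta_pos":[2,3.5,0],"hand":8.76},
    {"delta_rot":[0,0,0],"delta_pos":[2,3.5,0],"hand":8.76},
    {"delta_rot":[0,0,0],"delta_pos":[2,3.5,0],"hand":8.76},
    {"delta_rot":[0,0,0],"delta_pos":[2,3.5,0],"hand":8.76}
  ],
  "force": 25
}}

```text
t: 1.15
eef_pos: [0.3508, -0.3065, 0.2103]
ee_rot: [-3.142, 0.0, -2.917]
force: [1.5, -0.2, -0.5]
width: 0.0874
```

>>> {"method": "move_arm", "body": {
  "rows": [
    {"delta_rot":[0,0,0],"delta_pos":[3,3.2,0],"hand":8.76},
    {"delta_rot":[0,0,0],"delta_pos":[3,3.2,0],"hand":8.76},
    {"delta_rot":[0,0,0],"delta_pos":[3,3.2,0],"hand":8.76},
    {"delta_rot":[0,0,0],"delta_pos":[3,3.2,0],"hand":8.76},
    {"delta_rot":[0,0,0],"delta_pos":[3,3.2,0],"hand":8.76},
    {"delta_rot":[0,0,0],"delta_pos":[3,3.2,0],"hand":8.76},
    {"delta_rot":[0,0,0],"delta_pos":[3,3.2,0],"hand":8.76},
    {"delta_rot":[0,0,0],"delta_pos":[3,3.2,0],"hand":8.76},
    {"delta_rot":[0,0,0],"delta_pos":[3,3.2,0],"hand":8.76},
    {"delta_rot":[0,0,0],"delta_pos":[0,0,0],"hand":8.76}
  ]
}}

```text
t: 2.15
eef_pos: [0.6231, -0.0165, 0.2088]
ee_rot: [-3.142, -0.001, -2.914]
force: [-0.0, -0.4, -0.3]
width: 0.0877
```

Run:
```python
from h import *
s=get_state();print(s['t'],s['eef_pos'],s['ee_rot'],s['q'])
cv2.imwrite('pics/w1.png',grab_frame("wrist"))
```

```text
2.15 [ 0.62308989 -0.01654489  0.20879593] [-3.14156477e+00 -8.39094408e-04 -2.91380457e+00] [ 2.86226918e-01  2.75923929e-01 -1.09992648e-01 -2.28406675e-05
 -1.18571904e+00 -1.62922656e+00]
```

View pics/w1.png

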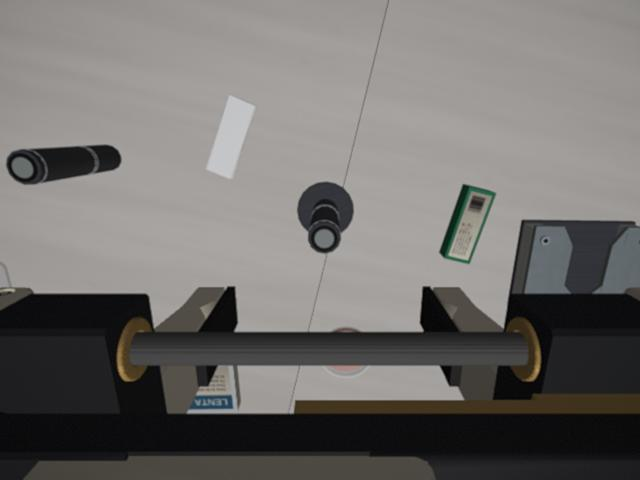

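The wrist view shows the flanged tube between the fingers: its top is at (323,236) and its flange at about (326,208). The keeper's mouth is at the right.

```bash
cat >> h.py <<'E'
from scipy.spatial.transform import Rotation as R
def wonz(uv,z,pos,rot):
    i=camera_info("wrist");T=np.eye(4);T[:3,:3]=R.from_euler('xyz',rot).as_matrix();T[:3,3]=pos
    T=T@i["T_tool_cam"];d=T[:3,:3]@np.linalg.solve(i["camera_matrix"],[*uv,1.]);o=T[:3,3]
    return o+d*(z-o[2])/d[2]
E
python3 - <<'E'
from h import *
p=[ 0.62308989,-0.01654489,0.20879593];r=[-3.14156477,-8.39e-04,-2.9138]
print(wonz((323.5,237),.11,p,r),wonz((326,209),.005,p,r))
for uv in [(564,229),(608,229)]: print("mouth/slot",wonz((uv),.031,p,r))
E
```

```text
[ 0.62368402 -0.02121882  0.11      ] [ 0.62294258 -0.02003557  0.005     ]
mouth/slot [0.58418706 0.21432318 0.031     ]
mouth/slot [0.57434588 0.2570168  0.031     ]
```

>>> {"method": "move_arm", "body": {
  "rows": [
    {"delta_rot":[0,0,0],"delta_pos":[0,-0.4,-2.8],"hand":8.76},
    {"delta_rot":[0,0,0],"delta_pos":[0,0,-3],"hand":8.76},
    {"delta_rot":[0,0,0],"delta_pos":[0,0,-3],"hand":8.76},
    {"delta_rot":[0,0,0],"delta_pos":[0,0,-3],"hand":8.76},
    {"delta_rot":[0,0,0],"delta_pos":[0,0,-1],"hand":8.76},
    {"delta_rot":[0,0,0],"delta_pos":[0,0,0],"hand":6},
    {"delta_rot":[0,0,0],"delta_pos":[0,0,0],"hand":4},
    {"delta_rot":[0,0,0],"delta_pos":[0,0,0],"hand":3},
    {"delta_rot":[0,0,0],"delta_pos":[0,0,0],"hand":2},
    {"delta_rot":[0,0,0],"delta_pos":[0,0,0],"hand":1.5}
  ],
  "force": 25
}}

```text
t: 3.2
eef_pos: [0.6209, -0.0239, 0.0833]
ee_rot: [3.142, 0.002, -2.917]
force: [-0.1, 0.1, -0.2]
width: 0.053
```

>>> {"method": "move_arm", "body": {
  "rows": [
    {"delta_rot":[0,0,0],"delta_pos":[0,0,0],"hand":1.5},
    {"delta_rot":[0,0,0],"delta_pos":[0,0,0],"hand":1.5},
    {"delta_rot":[0,0,0],"delta_pos":[0,0,0],"hand":1.5},
    {"delta_rot":[0,0,0],"delta_pos":[0,0,0],"hand":1.5},
    {"delta_rot":[0,0,0],"delta_pos":[0,0,0.4],"hand":1.5},
    {"delta_rot":[0,0,0],"delta_pos":[0,0,0.4],"hand":1.5},
    {"delta_rot":[0,0,0],"delta_pos":[0,0,0.4],"hand":1.5},
    {"delta_rot":[0,0,0],"delta_pos":[0,0,0],"hand":1.5},
    {"delta_rot":[0,0,0],"delta_pos":[0,0,0],"hand":1.5},
    {"delta_rot":[0,0,0],"delta_pos":[0,0,0],"hand":1.5}
  ]
}}

```text
t: 4.2
eef_pos: [0.6203, -0.024, 0.0941]
ee_rot: [3.142, -0.0, -2.917]
force: [-0.3, -0.1, -2.4]
width: 0.0249
```

Run:
```python
from h import *
s=get_state();print(s['t'],s['eef_pos'],s['ee_rot'],s['force'],s['width'])
cv2.imwrite('pics/s2.png',cv2.resize(grab_frame("side")[120:300,200:420],None,fx=3,fy=3))
```

```text
4.2 [ 0.62027742 -0.02402872  0.09412896] [ 3.14153432e+00 -2.63888649e-04 -2.91685639e+00] [-0.33987063 -0.10549151 -2.41056762] 0.024858189894136
```

View pics/s2.png

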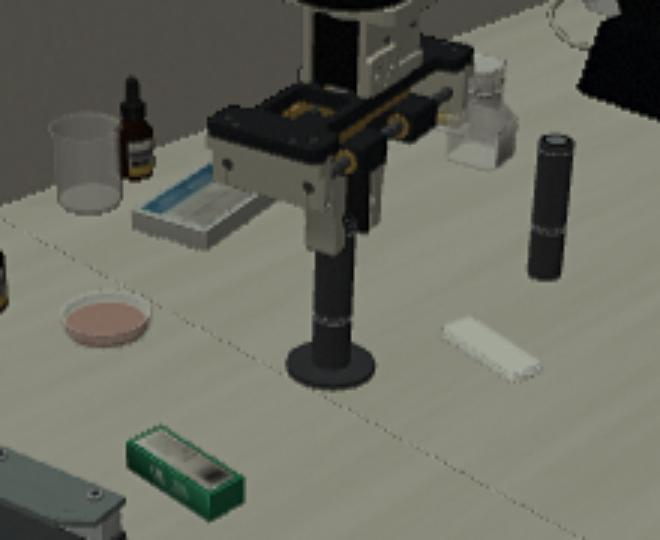

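>>> {"method": "move_arm", "body": {
  "rows": [
    {"delta_rot":[0,0,0],"delta_pos":[0,0,2],"hand":1.5},
    {"delta_rot":[0,0,0],"delta_pos":[0,0,2],"hand":1.5},
    {"delta_rot":[0,0,0],"delta_pos":[-1.2,3.2,0],"hand":1.5},
    {"delta_rot":[0,0,0],"delta_pos":[-1.2,3.2,0],"hand":1.5},
    {"delta_rot":[0,0,0],"delta_pos":[-1.2,3.2,0],"hand":1.5},
    {"delta_rot":[0,0,0],"delta_pos":[-1.2,3.2,0],"hand":1.5},
    {"delta_rot":[0,0,0],"delta_pos":[-1.2,3.2,0],"hand":1.5},
    {"delta_rot":[0,0,0],"delta_pos":[-1.2,3.2,0],"hand":1.5},
    {"delta_rot":[0,0,0],"delta_pos":[-1.2,3.2,0],"hand":1.5},
    {"delta_rot":[0,0,0],"delta_pos":[-1.2,3.2,0],"hand":1.5}
  ]
}}

```text
t: 5.25
eef_pos: [0.5237, 0.2332, 0.1342]
ee_rot: [-3.142, -0.0, -2.917]
force: [0.4, 0.8, -2.0]
width: 0.0252
```

>>> {"method": "move_arm", "body": {
  "rows": [
    {"delta_rot":[0,0,0],"delta_pos":[-0.3,0.1,0],"hand":1.5},
    {"delta_rot":[0,0,0],"delta_pos":[0,0,-1],"hand":1.5},
    {"delta_rot":[0,0,0],"delta_pos":[0,0,-1],"hand":1.5},
    {"delta_rot":[0,0,0],"delta_pos":[0,0,-1],"hand":1.5},
    {"delta_rot":[0,0,0],"delta_pos":[0,0,-0.8],"hand":1.5},
    {"delta_rot":[0,0,0],"delta_pos":[0,0,0],"hand":1.5},
    {"delta_rot":[0,0,0],"delta_pos":[0,0,0],"hand":1.5},
    {"delta_rot":[0,0,0],"delta_pos":[0,0,0],"hand":1.5},
    {"delta_rot":[0,0,0],"delta_pos":[0,0,0],"hand":1.5},
    {"delta_rot":[0,0,0],"delta_pos":[0,0,0],"hand":1.5}
  ]
}}

```text
t: 6.25
eef_pos: [0.5216, 0.2331, 0.0967]
ee_rot: [3.141, 0.001, -2.917]
force: [-0.5, 0.3, -1.6]
width: 0.0251
```

Run:
```python
from h import *
s=get_state();print(s['t'],s['eef_pos'],s['ee_rot'],s['force'],s['width'])
a=grab_frame("side");cv2.imwrite('pics/s3f.png',a)
cv2.imwrite('pics/s3.png',cv2.resize(a[180:360,110:320],None,fx=3.3,fy=3.3,interpolation=cv2.INTER_CUBIC))
cv2.imwrite('pics/w3.png',grab_frame("wrist"))
```

```text
6.25 [0.52162808 0.23312515 0.0966695 ] [ 3.14124335e+00  6.62408930e-04 -2.91680303e+00] [-0.45273236  0.28081529 -1.63850902] 0.025084955216465015
```

View pics/s3.png

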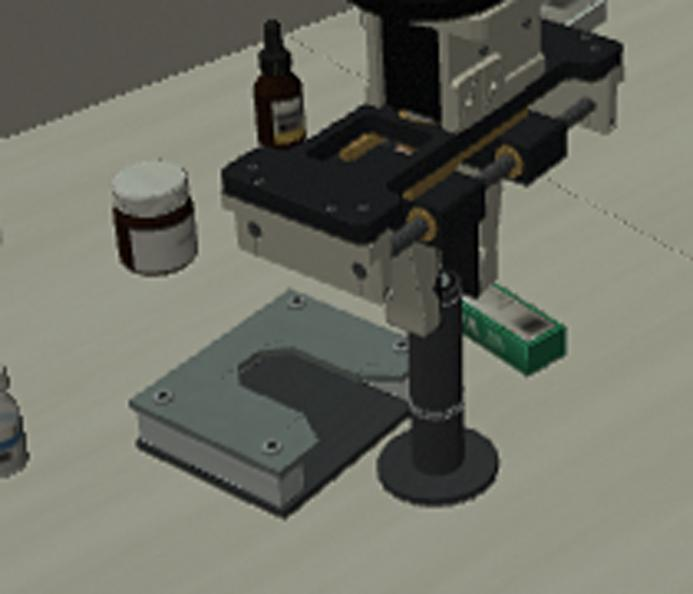

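View pics/w3.png

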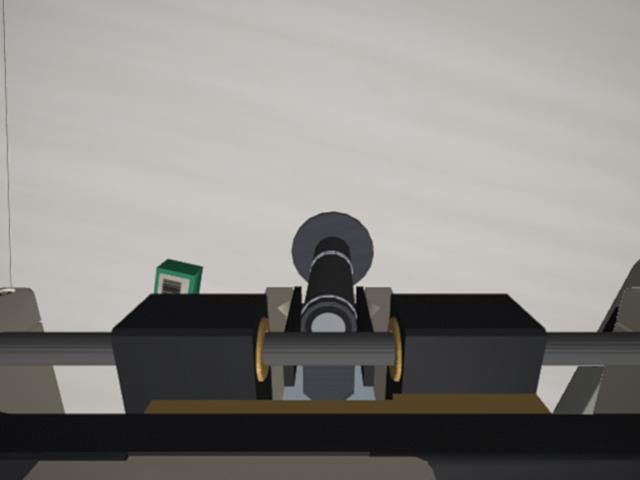

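Run:
```python
from h import *
p=[0.52162808,0.23312515,0.0966695];r=[3.14124335,6.6e-4,-2.9168]
w=cv2.imread('pics/w3.png');print(w[230,330],w[230,280])
m=(w.sum(2)<330).astype(np.uint8) if False else None
g=cv2.cvtColor(w,cv2.COLOR_BGR2GRAY)
# rim points: per-column first dark pixel from above
pts=[]
for c in range(296,371,3):
    r_=np.where(g[195:260,c]<110)[0]
    if len(r_): pts.append((c,195+r_[0]))
pts=np.array(pts,float)
yaw=np.radians(12.5);ex=np.array([np.cos(yaw),np.sin(yaw)]);ey=np.array([-ex[1],ex[0]]);c0=np.array([.6235,.2555])
from scipy.optimize import least_squares
for zb in (.008,.011,.014,.017):
    W=np.array([wonz(q,zb+.006,p,r)[:2] for q in pts])
    f=least_squares(lambda v:np.hypot(*(W-v).T)-.030,W.mean(0)-[0.02,0]);c=f.x
    d=c-c0
    ang=np.linspace(0,2*np.pi,60)
    rim=np.array([proj("side",[c[0]+.03*np.cos(t),c[1]+.03*np.sin(t),zb]) for t in ang])
    print(zb,c,"res",np.abs(f.fun).max(),"keeper",d@ex,d@ey,"side rim",rim[:,0].min(),rim[:,0].max(),rim[:,1].max(), "tcp off",c-p[:2])
s=cv2.imread('pics/s3f.png');gs=cv2.cvtColor(s,cv2.COLOR_BGR2GRAY)
roi=np.zeros_like(gs);roi[308:345,215:275]=1
k=((gs<90)&(roi>0)); ys,xs=np.where(k);
for y in range(312,336,2):
    xx=np.where(k[y])[0]; print(y,xx.min() if len(xx) else None,xx.max() if len(xx) else None)
```

```text
[73 67 65] [192 196 201]
0.008 [0.47687369 0.22468938] res 0.016356590114998543 keeper -0.14981931594545175 0.0016554549337550173 side rim 250.16156752635047 287.855213817553 350.3559837708198 tcp off [-0.04475439 -0.00843577]
0.011 [0.47612604 0.22448527] res 0.016129148064760228 keeper -0.15059342769736594 0.0016180057309852856 side rim 250.50922838441147 288.27540081700874 349.0651548048122 tcp off [-0.04550204 -0.00863988]
0.014 [0.47537901 0.22428131] res 0.015902190655532507 keeper -0.15136689192060657 0.0015805644376329661 side rim 250.85792861366326 288.6968965644337 347.7689516526166 tcp off [-0.04624907 -0.00884384]
0.017 [0.47463261 0.22407749] res 0.015675728934428486 keeper -0.15213970996959136 0.0015431309434161616 side rim 251.20767478364618 289.1197091486897 346.46734314830877 tcp off [-0.04699547 -0.00904766]
312 215 256
314 215 258
316 215 260
318 215 260
320 215 260
322 224 260
324 225 259
326 226 258
328 227 256
330 229 253
332 234 248
334 None None
```

Run:
```python
from h import *
from scipy.optimize import least_squares
p=[0.52162808,0.23312515,0.0966695];r=[3.14124335,6.6e-4,-2.9168]
g=cv2.cvtColor(cv2.imread('pics/w3.png'),cv2.COLOR_BGR2GRAY)
pts=np.array([(c,195+np.where(g[195:260,c]<110)[0][0]) for c in range(297,370,3)],float)
yaw=np.radians(12.5);ex=np.array([np.cos(yaw),np.sin(yaw)]);ey=np.array([-ex[1],ex[0]]);c0=np.array([.6235,.2555])
for zb in (.008,.011,.014,.017):
    W=np.array([wonz(q,zb+.006,p,r)[:2] for q in pts])
    f=least_squares(lambda v:np.hypot(*(W-v).T)-.030,W.mean(0)+[0.02,0]);c=f.x
    d=c-c0
    rim=np.array([proj("side",[c[0]+.03*np.cos(t),c[1]+.03*np.sin(t),zb]) for t in np.linspace(0,6.28,60)])
    print(zb,c,"res",np.abs(f.fun).max(),"keeper",d@ex,d@ey,"side rim",rim[:,0].min(),rim[:,0].max(),rim[:,1].max(), "tcp off",c-p[:2])
```

```text
0.008 [0.52750649 0.23629509] res 0.00044189367926102466 keeper -0.09787478060347858 0.0020271246868026173 side rim 224.4475957021443 261.3406064240676 338.2189942003661 tcp off [0.00587841 0.00316994]
0.011 [0.52693492 0.23611478] res 0.0005132767543001189 keeper -0.09847183191379894 0.0019747915082943585 side rim 224.65815292170797 261.61750538025734 336.88985801526735 tcp off [0.00530684 0.00298963]
0.014 [0.52636265 0.23593426] res 0.0006726380250497467 keeper -0.09906960349635956 0.0019224162277277322 side rim 224.8698444581656 261.8957874567817 335.5558867285329 tcp off [0.00473457 0.00280911]
0.017 [0.52578966 0.23575354] res 0.0008277844518360146 keeper -0.09966813099256436 0.0018700014044702635 side rim 225.08269296601864 262.1754773366562 334.2170609229653 tcp off [0.00416158 0.00262839]
```

Run:
```python
from h import *
p=[0.52162808,0.23312515,0.0966695];r=[3.14124335,6.6e-4,-2.9168]
yaw=np.radians(12.5);ex=np.array([np.cos(yaw),np.sin(yaw)]);ey=np.array([-ex[1],ex[0]]);c0=np.array([.6235,.2555])
w=cv2.imread('pics/w3.png');g=cv2.cvtColor(w,cv2.COLOR_BGR2GRAY)
for y in (372,378,384): print(y,list(g[y,282:376:2]))
for uv in [(302,378),(357,378)]:
  q=wonz(uv,.031,p,r)[:2]-c0; print(q@ex,q@ey)
rim=np.array([proj("side",[.623+.03*np.cos(t),-.0205+.03*np.sin(t),0]) for t in np.linspace(0,6.28,60)])
print(rim.min(0),rim.max(0))
gs=cv2.cvtColor(cv2.imread('pics/side0.png'),cv2.COLOR_BGR2GRAY)
for y in range(244,260,2):
    xx=np.where(gs[y,285:335]<90)[0]+285; print(y,xx.min() if len(xx) else 0,xx.max() if len(xx) else 0)
cv2.imwrite('pics/w3z.png',cv2.resize(w[200:410,240:420],None,fx=2.8,fy=2.8))
```

```text
372 [np.uint8(98), np.uint8(51), np.uint8(48), np.uint8(47), np.uint8(47), np.uint8(47), np.uint8(23), np.uint8(102), np.uint8(131), np.uint8(129), np.uint8(120), np.uint8(64), np.uint8(67), np.uint8(66), np.uint8(67), np.uint8(67), np.uint8(67), np.uint8(67), np.uint8(66), np.uint8(67), np.uint8(68), np.uint8(68), np.uint8(67), np.uint8(67), np.uint8(65), np.uint8(68), np.uint8(67), np.uint8(67), np.uint8(68), np.uint8(66), np.uint8(66), np.uint8(66), np.uint8(66), np.uint8(67), np.uint8(65), np.uint8(65), np.uint8(87), np.uint8(135), np.uint8(132), np.uint8(123), np.uint8(29), np.uint8(44), np.uint8(48), np.uint8(50), np.uint8(48), np.uint8(48), np.uint8(65)]
378 [np.uint8(100), np.uint8(55), np.uint8(46), np.uint8(47), np.uint8(46), np.uint8(46), np.uint8(46), np.uint8(127), np.uint8(130), np.uint8(132), np.uint8(120), np.uint8(62), np.uint8(66), np.uint8(66), np.uint8(66), np.uint8(66), np.uint8(65), np.uint8(65), np.uint8(65), np.uint8(65), np.uint8(65), np.uint8(64), np.uint8(67), np.uint8(66), np.uint8(64), np.uint8(64), np.uint8(65), np.uint8(65), np.uint8(65), np.uint8(65), 
[... 444 characters left out ...]
), np.uint8(66), np.uint8(65), np.uint8(65), np.uint8(65), np.uint8(65), np.uint8(65), np.uint8(66), np.uint8(66), np.uint8(64), np.uint8(66), np.uint8(66), np.uint8(66), np.uint8(65), np.uint8(65), np.uint8(65), np.uint8(64), np.uint8(64), np.uint8(65), np.uint8(65), np.uint8(65), np.uint8(64), np.uint8(64), np.uint8(102), np.uint8(133), np.uint8(132), np.uint8(133), np.uint8(121), np.uint8(44), np.uint8(45), np.uint8(45), np.uint8(47), np.uint8(47), np.uint8(74)]
-0.000514541470828488 -0.02052340403442768
-0.0007267945058929211 0.022041746467441586
[295.96632355 241.16340106] [325.70007928 257.17874386]
244 295 323
246 295 324
248 295 324
250 296 323
252 298 322
254 301 319
256 0 0
258 0 0
```

View pics/w3z.png

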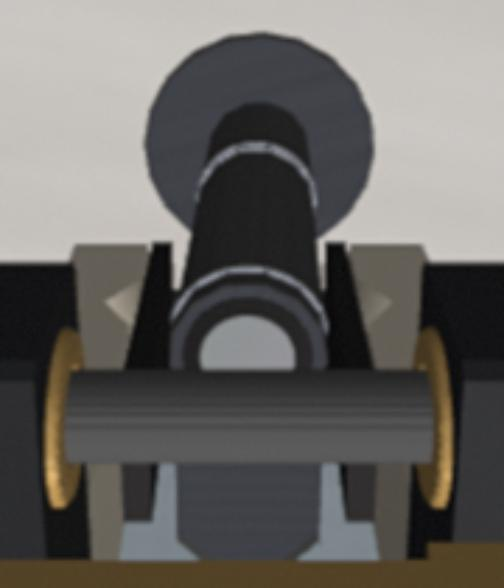

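>>> {"method": "move_arm", "body": {
  "rows": [
    {"delta_rot":[0,0,0],"delta_pos":[0,-0.15,-0.15],"hand":1.5},
    {"delta_rot":[0,0,0],"delta_pos":[0.7,0.155,0],"hand":1.5},
    {"delta_rot":[0,0,0],"delta_pos":[0.7,0.155,0],"hand":1.5},
    {"delta_rot":[0,0,0],"delta_pos":[0.7,0.155,0],"hand":1.5},
    {"delta_rot":[0,0,0],"delta_pos":[0.7,0.155,0],"hand":1.5},
    {"delta_rot":[0,0,0],"delta_pos":[0.7,0.155,0],"hand":1.5},
    {"delta_rot":[0,0,0],"delta_pos":[0.7,0.155,0],"hand":1.5},
    {"delta_rot":[0,0,0],"delta_pos":[0.7,0.155,0],"hand":1.5},
    {"delta_rot":[0,0,0],"delta_pos":[0,0,0],"hand":1.5},
    {"delta_rot":[0,0,0],"delta_pos":[0,0,0],"hand":1.5}
  ]
}}

```text
t: 7.35
eef_pos: [0.5704, 0.2422, 0.0945]
ee_rot: [-3.141, -0.0, -2.917]
force: [0.2, 0.6, -0.9]
width: 0.0254
```

Run:
```python
from h import *
s=get_state();print(s['t'],s['eef_pos'],s['ee_rot'],s['force'],s['moment'],s['width'])
a=grab_frame("side");cv2.imwrite('pics/s4f.png',a)
cv2.imwrite('pics/s4.png',cv2.resize(a[220:350,130:280],None,fx=4.5,fy=4.5,interpolation=cv2.INTER_CUBIC))
```

```text
7.35 [0.57037812 0.2422156  0.09453396] [-3.14147703e+00 -4.69152182e-04 -2.91712519e+00] [ 0.19964768  0.61195177 -0.85489204] [-0.01476771 -0.00588796 -0.02016513] 0.025359257727451796
```

View pics/s4.png

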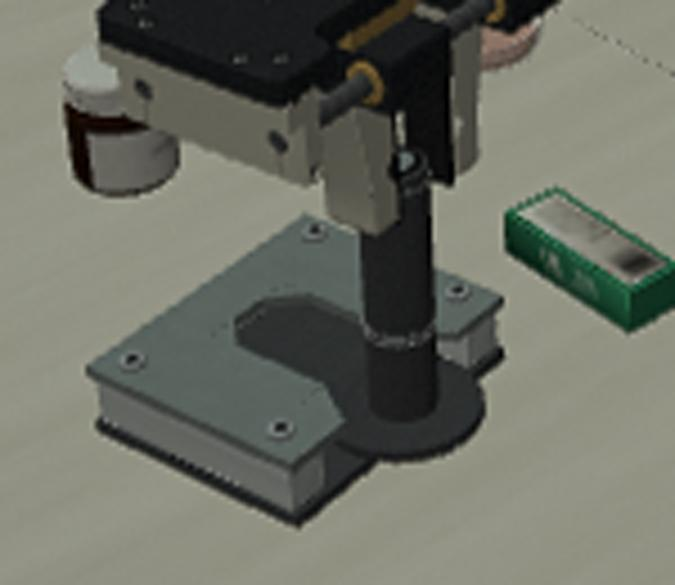

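The flange, with its rim at zoomed (340–485, 380–460), is entering under the plate, above the base, with no contact force.

>>> {"method": "move_arm", "body": {
  "rows": [
    {"delta_rot":[0,0,0],"delta_pos":[0.7,0.155,0],"hand":1.5},
    {"delta_rot":[0,0,0],"delta_pos":[0.7,0.155,0],"hand":1.5},
    {"delta_rot":[0,0,0],"delta_pos":[0.7,0.155,0],"hand":1.5},
    {"delta_rot":[0,0,0],"delta_pos":[0.7,0.155,0],"hand":1.5},
    {"delta_rot":[0,0,0],"delta_pos":[0,0,0],"hand":1.5},
    {"delta_rot":[0,0,0],"delta_pos":[0,0,0],"hand":1.5},
    {"delta_rot":[0,0,0],"delta_pos":[0,0,0],"hand":1.5},
    {"delta_rot":[0,0,0],"delta_pos":[0,0,0],"hand":1.5},
    {"delta_rot":[0,0,0],"delta_pos":[0,0,0],"hand":1.5},
    {"delta_rot":[0,0,0],"delta_pos":[0,0,0],"hand":1.5}
  ]
}}

```text
t: 8.4
eef_pos: [0.5984, 0.2486, 0.0949]
ee_rot: [3.142, 0.0, -2.917]
force: [1.4, 0.5, -1.8]
width: 0.025
```

>>> {"method": "move_arm", "body": {
  "rows": [
    {"delta_rot":[0,0,0],"delta_pos":[0.7,0.155,0],"hand":1.5},
    {"delta_rot":[0,0,0],"delta_pos":[0.7,0.155,0],"hand":1.5},
    {"delta_rot":[0,0,0],"delta_pos":[0.7,0.155,0],"hand":1.5},
    {"delta_rot":[0,0,0],"delta_pos":[0.7,0.155,0],"hand":1.5},
    {"delta_rot":[0,0,0],"delta_pos":[0,0,0],"hand":1.5},
    {"delta_rot":[0,0,0],"delta_pos":[0,0,0],"hand":1.5},
    {"delta_rot":[0,0,0],"delta_pos":[0,0,0],"hand":1.5},
    {"delta_rot":[0,0,0],"delta_pos":[0,0,0],"hand":1.5},
    {"delta_rot":[0,0,0],"delta_pos":[0,0,0],"hand":1.5},
    {"delta_rot":[0,0,0],"delta_pos":[0,0,0],"hand":1.5}
  ]
}}

```text
t: 9.4
eef_pos: [0.6263, 0.2548, 0.0949]
ee_rot: [3.141, 0.0, -2.917]
force: [-0.5, -0.7, -1.2]
width: 0.0248
```

Run:
```python
from h import *
s=get_state();print(s['t'],s['eef_pos'],s['ee_rot'],s['force'],s['moment'],s['width'])
a=grab_frame("side");cv2.imwrite('pics/s5f.png',a)
cv2.imwrite('pics/s5.png',cv2.resize(a[200:350,110:280],None,fx=4,fy=4,interpolation=cv2.INTER_CUBIC))
```

```text
9.4 [0.62634978 0.25479008 0.09492357] [ 3.14149164e+00  1.55028329e-04 -2.91664123e+00] [-0.53851573 -0.65538368 -1.21204446] [ 0.01560326  0.03689945 -0.02208634] 0.02480362218853321
```

View pics/s5.png

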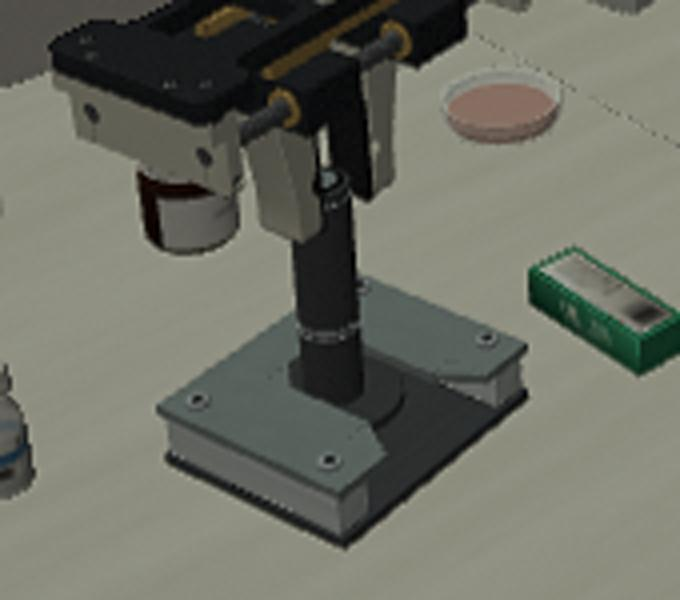

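The tube is well inside the slot and no contact shows. Now I'll lower it onto the base in small steps.

>>> {"method": "move_arm", "body": {
  "rows": [
    {"delta_rot":[0,0,0],"delta_pos":[0,0,-0.1],"hand":1.5},
    {"delta_rot":[0,0,0],"delta_pos":[0,0,-0.1],"hand":1.5},
    {"delta_rot":[0,0,0],"delta_pos":[0,0,-0.1],"hand":1.5},
    {"delta_rot":[0,0,0],"delta_pos":[0,0,-0.1],"hand":1.5},
    {"delta_rot":[0,0,0],"delta_pos":[0,0,-0.1],"hand":1.5},
    {"delta_rot":[0,0,0],"delta_pos":[0,0,-0.1],"hand":1.5},
    {"delta_rot":[0,0,0],"delta_pos":[0,0,0],"hand":1.5},
    {"delta_rot":[0,0,0],"delta_pos":[0,0,0],"hand":1.5},
    {"delta_rot":[0,0,0],"delta_pos":[0,0,0],"hand":1.5},
    {"delta_rot":[0,0,0],"delta_pos":[0,0,0],"hand":1.5}
  ]
}}

```text
t: 10.45
eef_pos: [0.6265, 0.2548, 0.0888]
ee_rot: [3.142, 0.0, -2.917]
force: [0.8, -0.2, -1.9]
width: 0.0251
```

>>> {"method": "move_arm", "body": {
  "rows": [
    {"delta_rot":[0,0,0],"delta_pos":[0,0,-0.05],"hand":1.5},
    {"delta_rot":[0,0,0],"delta_pos":[0,0,0],"hand":1.5},
    {"delta_rot":[0,0,0],"delta_pos":[0,0,0],"hand":1.5},
    {"delta_rot":[0,0,0],"delta_pos":[0,0,0],"hand":1.5},
    {"delta_rot":[0,0,0],"delta_pos":[0,0,0],"hand":1.5},
    {"delta_rot":[0,0,0],"delta_pos":[0,0,0],"hand":1.5},
    {"delta_rot":[0,0,0],"delta_pos":[0,0,0],"hand":1.5},
    {"delta_rot":[0,0,0],"delta_pos":[0,0,0],"hand":1.5},
    {"delta_rot":[0,0,0],"delta_pos":[0,0,0],"hand":1.5},
    {"delta_rot":[0,0,0],"delta_pos":[0,0,0],"hand":1.5}
  ]
}}

```text
t: 11.45
eef_pos: [0.6265, 0.2548, 0.0883]
ee_rot: [3.142, 0.0, -2.917]
force: [-0.5, 0.1, -1.0]
width: 0.0252
```

>>> {"method": "move_arm", "body": {
  "rows": [
    {"delta_rot":[0,0,0],"delta_pos":[0,0,-0.05],"hand":1.5},
    {"delta_rot":[0,0,0],"delta_pos":[0,0,-0.05],"hand":1.5},
    {"delta_rot":[0,0,0],"delta_pos":[0,0,0],"hand":1.5},
    {"delta_rot":[0,0,0],"delta_pos":[0,0,0],"hand":1.5},
    {"delta_rot":[0,0,0],"delta_pos":[0,0,0],"hand":1.5},
    {"delta_rot":[0,0,0],"delta_pos":[0,0,0],"hand":1.5},
    {"delta_rot":[0,0,0],"delta_pos":[0,0,0],"hand":1.5},
    {"delta_rot":[0,0,0],"delta_pos":[0,0,0],"hand":1.5},
    {"delta_rot":[0,0,0],"delta_pos":[0,0,0],"hand":1.5},
    {"delta_rot":[0,0,0],"delta_pos":[0,0,0],"hand":1.5}
  ]
}}

```text
t: 12.45
eef_pos: [0.627, 0.2551, 0.0881]
ee_rot: [3.141, 0.002, -2.917]
force: [-0.8, 1.3, 4.8]
width: 0.0253
```

Contact reads +4.8 N, so the flange is on the base. I'll open the gripper and then look.

>>> {"method": "move_arm", "body": {
  "rows": [
    {"delta_rot":[0,0,0],"delta_pos":[0,0,0.05],"hand":2.6},
    {"delta_rot":[0,0,0],"delta_pos":[0,0,0],"hand":2.8},
    {"delta_rot":[0,0,0],"delta_pos":[0,0,0],"hand":3.2},
    {"delta_rot":[0,0,0],"delta_pos":[0,0,0],"hand":4},
    {"delta_rot":[0,0,0],"delta_pos":[0,0,0],"hand":5},
    {"delta_rot":[0,0,0],"delta_pos":[0,0,0],"hand":6},
    {"delta_rot":[0,0,0],"delta_pos":[0,0,0],"hand":7},
    {"delta_rot":[0,0,0],"delta_pos":[0,0,0],"hand":7},
    {"delta_rot":[0,0,0],"delta_pos":[0,0,0],"hand":7},
    {"delta_rot":[0,0,0],"delta_pos":[0,0,0],"hand":7}
  ]
}}

```text
t: 13.45
eef_pos: [0.6264, 0.2547, 0.0878]
ee_rot: [-3.142, -0.0, -2.917]
force: [0.2, 0.7, -0.3]
width: 0.0695
```

Run:
```python
from h import *
s=get_state();print(s['t'],s['eef_pos'],s['force'],s['width'])
a=grab_frame("side")
cv2.imwrite('pics/s6.png',cv2.resize(a[200:350,110:280],None,fx=4,fy=4,interpolation=cv2.INTER_CUBIC))
```

```text
13.45 [0.6264402  0.25472495 0.08776854] [ 0.19551042  0.72601874 -0.28089202] 0.0695478117943881
```

View pics/s6.png

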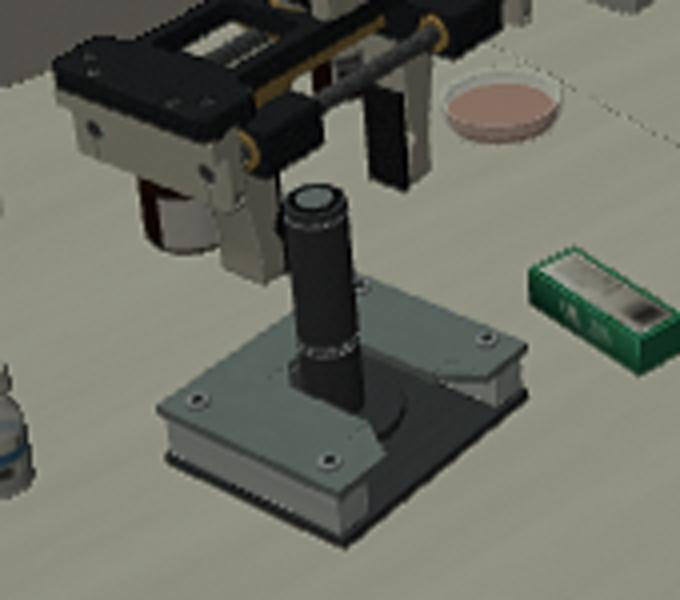

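The tube stands upright in the slot, its top at zoomed (317,197), and the fingers are clear. I'll retreat straight up, then check from the top view.

>>> {"method": "move_arm", "body": {
  "rows": [
    {"delta_rot":[0,0,0],"delta_pos":[0,0,1.5],"hand":7},
    {"delta_rot":[0,0,0],"delta_pos":[0,0,3],"hand":8},
    {"delta_rot":[0,0,0],"delta_pos":[0,0,3],"hand":8},
    {"delta_rot":[0,0,0],"delta_pos":[0,0,3],"hand":8},
    {"delta_rot":[0,0,0],"delta_pos":[0,0,3],"hand":8},
    {"delta_rot":[0,0,0],"delta_pos":[-2,-3.5,0],"hand":8},
    {"delta_rot":[0,0,0],"delta_pos":[-2,-3.5,0],"hand":8},
    {"delta_rot":[0,0,0],"delta_pos":[-2,-3.5,0],"hand":8},
    {"delta_rot":[0,0,0],"delta_pos":[-2,-3.5,0],"hand":8},
    {"delta_rot":[0,0,0],"delta_pos":[-2,-3.5,0],"hand":8}
  ]
}}

```text
t: 14.5
eef_pos: [0.5256, 0.0785, 0.2241]
ee_rot: [3.141, 0.002, -2.916]
force: [0.1, -1.1, -0.2]
width: 0.08
```

>>> {"method": "move_arm", "body": {
  "rows": [
    {"delta_rot":[0,0,0],"delta_pos":[-1,-3.5,0],"hand":8},
    {"delta_rot":[0,0,0],"delta_pos":[-1,-3.5,0],"hand":8},
    {"delta_rot":[0,0,0],"delta_pos":[-1,-3.5,0],"hand":8},
    {"delta_rot":[0,0,0],"delta_pos":[0,0,0],"hand":8},
    {"delta_rot":[0,0,0],"delta_pos":[0,0,0],"hand":8},
    {"delta_rot":[0,0,0],"delta_pos":[0,0,0],"hand":8},
    {"delta_rot":[0,0,0],"delta_pos":[0,0,0],"hand":8},
    {"delta_rot":[0,0,0],"delta_pos":[0,0,0],"hand":8},
    {"delta_rot":[0,0,0],"delta_pos":[0,0,0],"hand":8},
    {"delta_rot":[0,0,0],"delta_pos":[0,0,0],"hand":8}
  ]
}}

```text
t: 15.5
eef_pos: [0.4965, -0.0249, 0.2226]
ee_rot: [-3.142, -0.0, -2.916]
force: [-0.3, -0.2, -0.2]
width: 0.08
```

Run:
```python
from h import *
s=get_state();print(s['t'],s['eef_pos'],s['force'],np.abs(s['qd']).max())
a=grab_frame("side");t=grab_frame("top")
cv2.imwrite('pics/s7f.png',a);cv2.imwrite('pics/t7f.png',t)
A=cv2.resize(a[200:350,110:260],(560,560),interpolation=cv2.INTER_CUBIC)[:,:390]
T=cv2.convertScaleAbs(cv2.resize(t[170:270,135:235],(400,400),interpolation=cv2.INTER_CUBIC),alpha=1.8)
cv2.imwrite('pics/s7.png',A);cv2.imwrite('pics/t7.png',T)
```

```text
15.5 [ 0.49653231 -0.02489505  0.22262889] [-0.33564382 -0.19214244 -0.20558529] 0.0033829811835953214
```

View pics/s7.png

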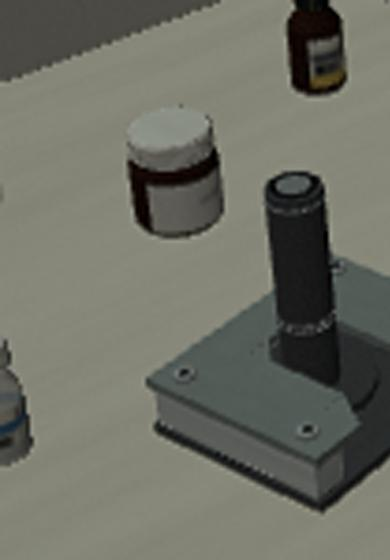

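View pics/t7.png

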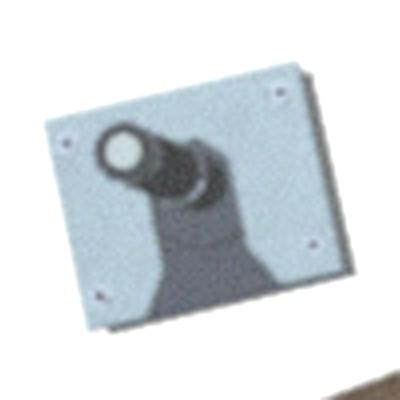

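View pics/t7f.png

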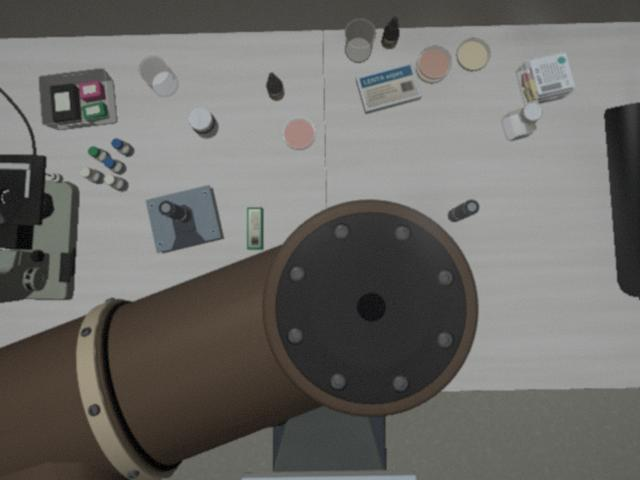

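Run:
```python
from h import *
yaw=np.radians(12.5);ex=np.array([np.cos(yaw),np.sin(yaw)]);ey=np.array([-ex[1],ex[0]]);c0=np.array([.6235,.2555])
for n,uv in (("top",(135+124/4-.4,170+149/4-.4)),("side",(110+294/3.733,200+184/3.733))):
    P=onz(n,uv,.116);d=P[:2]-c0-.008*ex;print(n,P,"err from seat",d@ex,d@ey)
o1,d1=ray("top",(165.6,206.9));o2,d2=ray("side",(188.8,249.3))
t=np.linalg.lstsq(np.array([d1,-d2]).T,o2-o1,rcond=None)[0];print(o1+d1*t[0],o2+d2*t[1])
a=cv2.imread('pics/t7f.png');b=cv2.imread('pics/top0.png')
print("straight diff",np.abs(a[190:230,440:490].astype(int)-b[190:230,440:490]).mean())
```

```text
top [0.63069808 0.25784206 0.116     ] err from seat -0.0004656258590547114 0.0007285982724066911
side [0.63444843 0.25605635 0.116     ] err from seat 0.0028093199285982562 -0.001826513675508191
[0.63031145 0.25718267 0.11792915] [0.63119022 0.25805392 0.11836493]
straight diff 45.404833333333336
```

Run:
```python
from h import *
for f in ('top0','t7f'):
    g=cv2.cvtColor(cv2.imread(f'pics/{f}.png'),cv2.COLOR_BGR2GRAY)[190:230,440:490]
    m=(g<np.median(g)*.6);ys,xs=np.where(m);print(f,np.median(g),m.sum(),xs.mean()+440,ys.mean()+190)
job_done()
```

```text
top0 106.0 349 462.10888252149 211.15759312320915
t7f 157.0 351 461.62393162393164 211.53561253561253
the job is handed in; nothing more can be done
```

The flanged tube is parked in the keeper and the job is handed in. `job_done()` gives no verdict, so success rests on my own checks.

**What I did:** I gripped the tube by its barrel, lifted it over the green box and lowered it in front of the mouth. I slid it in upright with the flange under the plate, set it on the base (contact read about 5 N), opened the gripper and backed off. The job took about 15.6 s of the 48 s allowed.

**Last checks:**
- **Position:** the tube's axis is within about 1 mm of the seat in the top view and about 3 mm in the side view; the limit is 14 mm. The two views disagree by about 4 mm, roughly the 2 mm calibration error of each camera added together.
- **Height and tilt:** the tube's top measured about 118 mm up, against 116 mm when seated. That puts the underside near 8 mm, under the 12 mm limit. It looks upright in both views; I did not measure its tilt as an angle.
- **Straight tube:** it shifted less than 1 pixel (under 2 mm). A plain pixel comparison of that area disagreed strongly, but only because the top camera's brightness had changed between the two pictures.
- **Robot:** it stood still, about 0.3 m from the tube, with no contact force beyond noise.

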